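# Start the chassis clamp bolt in the work stand

### The arm

A 6-joint arm with a two-finger parallel gripper is mounted at the origin on the work surface. World frame = base frame: x ahead of the robot, y to its left, z up, the work surface at z = 0. Lengths are in mm, angles in rad, forces in N, time in s.
With the tool pointing down it reaches from about 275 to 1000 mm from the base axis. Payload 8.4 kg.
Tool frame: the origin (TCP) lies at the centre of the arm's flange, where the gripper is bolted on; the fingertips stand 173 mm ahead of it and the grasp point (between the pads) lies 155 mm ahead of it (tcp_to_tips is the distance from the TCP to the fingertips, in mm); z points along the fingers, x is the direction in which the jaws open and shut, and the axes are right-handed (so a half turn about z gives the same grasp; the last joint's range is limited). The gripper opens to 85 mm and grips with 20 to 120 N. Pads are 22 mm wide; open, the fingers measure 114 mm over their backs; the gripper's body (76 mm by 85 mm) begins 54 mm behind the grasp point. The pads swing forward as they close: fully open they stand 13 mm farther back than shut.
Start: joints at [-1.231, 0.353, 1.633, -0, 1.155, -0.002], TCP at [209.489, -588.85, 404.681] pointing down, gripper open.
Joint ranges: [-2.63, 2.63], [-0.92, 2.1], [0.06, 2.66], [-1.3, 4.44], [0, 2.69], [-3.02, 3.02]. Speed limits (rad/s): [2.22, 2.22, 2.79, 3.14, 3.14, 3.14].

### API

Orientations are given as [roll, pitch, yaw] about the fixed x, y, z axes, in that order (R = Rz(yaw) Ry(pitch) Rx(roll)).
In Python, from rig import sense, grab_frame, camera_info, sign_off, tcp_to_tips gives the robot as it stands.
- The arm moves only by the shell command python3 -m creep 'ROWS' [FORCE]. ROWS is text: rows parted by semicolons, each of 5 numbers parted by spaces: the opening in per cent of the stroke, from 0 (shut) to 100 (fully open), then the shift along the tool's x, y, z in cm, then the turn about the tool's z in degrees. In form: fingers tx ty tz roll; .... A call has 1 to 20 rows; each row is the pose to reach, as a shift and turn from the pose measured when the call began, along the tool's axes at that moment; what a row does not reach only later rows make up. A row lasts 1/10 s, in which the tool goes at most 50 mm and 8.59 degrees, less where a joint would pass 70% of its speed; a pose out of reach is approached as far as the arm can. A call with a gripper value outside its range is refused whole. The fingers move at their own pace and stop on an object; FORCE is the grip in N (left out, the last holds). Time passes only in rows, so rows that repeat a pose let the fingers close. It gives the time, the measured TCP pose, the force and the opening at its end, in the units of the state.
- sense(): the state, without advancing time (a new reading comes with each control period).
- grab_frame(name): name is "side" or "top" or "wrist"; returns (picture, depth): 480x640x3 uint8, blue, green, red; 480x640 float32, mm along the optical axis (not along the pixel's ray), 0 where there is no reading.
- camera_info(name): a dict with "vertical_fov" (degrees; the focal length in pixels is half the picture's height over the tangent of half this angle, whatever the lens; pixels are square), "cx", "cy" (the principal point, pixels), "world_to_cam" (4x4, takes a point from world to camera coordinates). Camera axes: x right, y down, z forward; pixel columns grow to the right and rows downward; lengths in mm; the calibration is good to about 2 mm. The wrist camera is an equidistant fisheye: a pixel r from the principal point sees the ray r / f radians off the axis. A picture is of the moment at which its call begins: read the wrist's pose just before it. camera_info takes no time and is no camera call; for the wrist camera it gives the pose at the moment of the call.
- sign_off(): hands the job in, once; it reports no verdict.
The state is a dict: "clock": time; "qpos": joint angles; "qvel": joint speeds; "joint_efforts": joint torques, N m; "eef_pos": TCP position; "tcp_rot": TCP orientation; "contact_force": force on the tool from outside, world axes, zero at the start; "wrist_torque": the same for the moment, N m; "opening": opening from 0.0 (shut) to 1.0 (fully open).
Only numpy, scipy, OpenCV 4.12 (cv2) and the standard library are available. Lean on these libraries where they do the work, as an engineer would, in place of code of your own. Each camera call takes 0.05 s, during which the arm holds its last target.

### The job

Take the blue-headed clamp bolt from its wooden holder and set it upright in the mouth of the threaded boss on the car stand, with its two lugs resting on the orange ramps. Turn it backward (counter-clockwise from above) until you feel it drop off the ramps into the thread, then screw it forward (clockwise) one full turn and no farther. Finish still gripping the head, holding the bolt started, and leave the other things on the bench where they are.

Things in the scene. Friction and masses are not known exactly. Their poses are not given: they have to be found in the camera images.
- bolt_mid (a point): Centre of the clamp bolt (loose, upright, 100 mm long, about 120 g), on its axis 50 mm above its tip; z up along the axis, x towards lug_a. Steel stem 19.6 mm across, tapered tip. It stands in its holder, lugs on the holder's top, tip 36 mm deep in the hole: lift it 40 mm or more to clear. The lugs are opposite and alike, so half a turn makes no difference.
- bolt_head (a point): Centre of the bolt's round blue knurled head, 34 mm across and 24 mm tall, 38 mm above the bolt's centre; the place to grip, at any yaw. A white line across its top lies along x, over the two lugs.
- lug_a (a point): Underside of one of the two brass thread lugs on the stem, 12.5 mm from the bolt's axis and 14 mm below the bolt's centre. A lug reaches 14 mm from the axis, is 5 mm wide along the circle and 2.4 mm high.
- lug_b (a point): Underside of the other, opposite lug.
- holder: Fixed light wooden block 70 x 70 x 46 mm tall with the hole in which the bolt stands; origin at the centre of its underside.
- boss_mouth (a point): Centre of the boss's mouth: fixed upright aluminium tube 40 mm across, mouth 100 mm above the bench; z up, x towards crest_a. Bore 21.6 mm across (1 mm room all round the stem). Two-start thread: clockwise from above goes down, 14 mm a turn, 2 mm up-and-down play, 1.6 turns to its end. Bolt centre above here: 9 to 14 mm on the ramps, about 8 just dropped, -6 after one turn forward.
- crest_a (a point): Crest (highest point, level with the mouth, red tick on the rim) of one of two alike orange ramps, 12.5 mm from the boss's axis. Clockwise from its crest a ramp falls 14 mm per turn; after 130 degrees an upright stop keeps a lug on it from going farther forward. From that stop to the other crest is a gap of 40 degrees, down in which the thread starts.
- crest_b (a point): Crest of the other ramp, opposite. A lug turned counter-clockwise up a ramp and wholly past the crest (lug's middle 15 to 25 degrees past) can fall about 6 mm into the gap: it falls by its weight when let go, or is lowered or pressed lightly. There the stop blocks turning farther back, and turning clockwise leads the lug under the ramp into the thread.
- stand: The fixed car stand: black chassis plate 220 x 82 mm around the boss, top 70 mm above the bench, with two green blocks up to 80 mm; origin on the bench under the boss.
- tin: Bystander: small yellow-labelled can, 72 across, 85 tall, loose (mm); origin at its underside's centre
- glue: Bystander: white bottle with red cap, 34 across, 85 tall, loose (mm); origin at its underside's centre
- wheel_a: Bystander: black rubber car wheel lying flat, 68 across, 30 thick, loose (mm); origin at its underside's centre
- wheel_b: Bystander: a second such wheel, loose (mm); origin at its underside's centre
- driver: Bystander: green-handled screwdriver lying down, loose
- battery: Bystander: black battery brick 138 x 46 x 25, loose (mm); origin at its underside's centre
- bolt: The same bolt's body; origin at the centre of its tip, axes as the bolt centre's.
There are look-alikes about, which are no part of the job. What is meant by the bolt is not pink or turquoise, and is the larger of those in its own colour.

How it is judged:
By the outcome, as a careful person would: the job done as asked, in the order asked, and still so for the second after the job is handed in, while the arm keeps its last pose, push and grip.
It also fails if it takes over 72 s, if anything falls off the work surface, if the arm or the gripper's body presses on something with over 40 N, if the wrist force passes 120 N, or if a joint passes its speed limit or range.

## Working session

There is one attempt and no reset: what is moved stays moved. The work goes in short steps, Python scripts to look and compute and a shell command to move; the robot and the scene stay as the last step left them, time stands still between calls to the robot, and variables do not carry over. Pictures are saved under pics/ and viewed, and the job is handed in when it is done.

```bash
ls; mkdir -p pics; python3 - <<'E'
from rig import *
import cv2
print(sense()); print(tcp_to_tips)
for n in("side","top","wrist"):
    p,d=grab_frame(n); cv2.imwrite(f"pics/{n}0.png",p); i=camera_info(n); print(n,i)
E
```

```text
pics
{'clock': 0.0, 'qpos': array([-1.23144705e+00,  3.53641317e-01,  1.63416850e+00, -4.81557252e-05,
        1.15517328e+00, -2.38797989e-03]), 'qvel': array([-0.00038236,  0.00031283, -0.00176221, -0.00087597,  0.00180409,
       -0.00094286]), 'joint_efforts': array([-3.97725589e-04, -6.05260205e+01, -3.42071772e+01, -7.00124315e-05,
        9.46464599e-03, -1.45824191e-05]), 'eef_pos': array([ 209.37090681, -588.62668462,  403.95106732]), 'tcp_rot': array([ 3.14155195e+00,  1.39054087e-03, -1.22903963e+00]), 'contact_force': array([ 0.71501561, -0.1641884 ,  0.53284108]), 'wrist_torque': array([0.01407903, 0.03214694, 0.00560868]), 'opening': 0.9967463248615455}
173.4
side {'vertical_fov': 44.99264465430719, 'cx': 323.0672543372558, 'cy': 247.64437352666786, 'world_to_cam': array([[ 9.97664807e-01, -6.72287604e-02,  1.20510277e-02,
        -5.80243932e+02],
       [-3.24742857e-02, -6.22132880e-01, -7.82237880e-01,
         7.59907933e+01],
       [ 6.00862236e-02,  7.80019855e-01, -6.22863285e-01,
         1.23379748e+03],
       [ 0.00000000e+00,  0.00000000e+00,  0.00000000e+
[... 230 characters left out ...]
 [-9.89093198e-01, -3.28316685e-02, -1.43585261e-01,
         5.97940425e+02],
       [ 1.44437959e-01, -2.52589963e-02, -9.89191417e-01,
         1.40537596e+03],
       [ 0.00000000e+00,  0.00000000e+00,  0.00000000e+00,
         1.00000000e+00]])}
wrist {'vertical_fov': 65.70646984690485, 'cx': 322.5091043858286, 'cy': 245.1945676426197, 'world_to_cam': array([[ 3.35782371e-01, -9.41939398e-01, -6.08294160e-04,
        -6.25180849e+02],
       [-8.93433102e-01, -3.18695288e-01,  3.16560589e-01,
        -4.17670738e+01],
       [-2.98374751e-01, -1.05751995e-01, -9.48572097e-01,
         3.80360571e+02],
       [ 0.00000000e+00,  0.00000000e+00,  0.00000000e+00,
         1.00000000e+00]])}
```

View pics/side0.png

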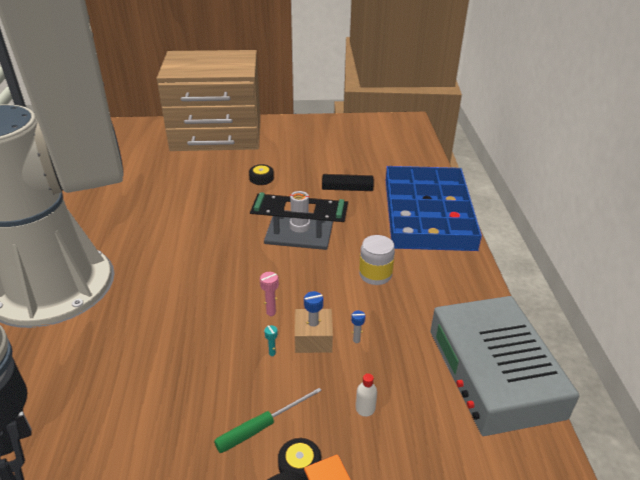

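View pics/top0.png

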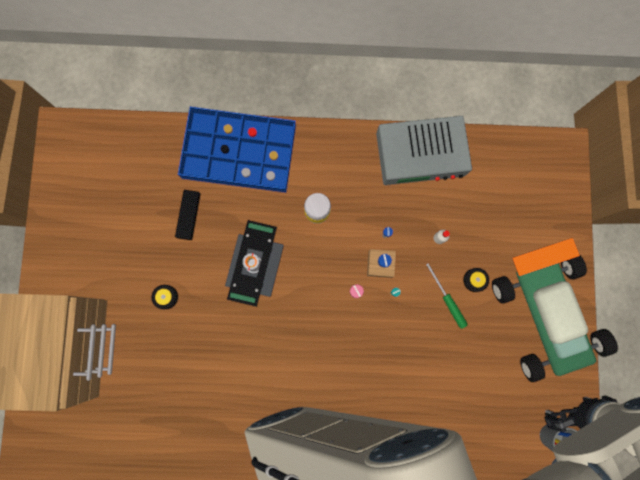

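View pics/wrist0.png

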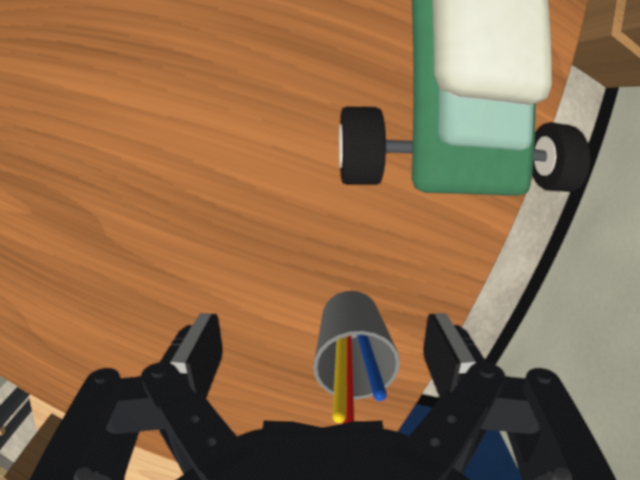

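The side view shows the bolt and holder at about (314,310) and the boss at (299,205). In the top view they are at (385,261) and (251,262). A pen cup stands under the gripper, so I'll rise before moving sideways.

```bash
cat > h.py <<'E'
import numpy as np, cv2
from rig import *
def ray(n,u,v,i=None):
    i=i or camera_info(n); f=240/np.tan(np.radians(i["vertical_fov"]/2))
    x,y=u-i["cx"],v-i["cy"]
    if n=="wrist":
        r=np.hypot(x,y); t=r/f; k=np.sin(t)/r if r>0 else 0
        d=np.array([x*k,y*k,np.cos(t)])
    else:
        d=np.array([x/f,y/f,1.]); d/=np.linalg.norm(d)
    M=i["world_to_cam"]; R=M[:3,:3]; return -R.T@M[:3,3], R.T@d
def onz(n,u,v,z,i=None):
    c,d=ray(n,u,v,i); return c+d*(z-c[2])/d[2]
def mask(p,lo,hi,box=None):
    m=cv2.inRange(cv2.cvtColor(p,cv2.COLOR_BGR2HSV),np.array(lo),np.array(hi))
    if box:
        k=np.zeros_like(m); a,b,c,d=box; k[b:d,a:c]=255; m&=k
    return m
def proj(n,P,i=None):
    i=i or camera_info(n); f=240/np.tan(np.radians(i["vertical_fov"]/2))
    c=(i["world_to_cam"]@np.append(P,1))[:3]
    if n=="wrist":
        rr=np.hypot(c[0],c[1]); t=np.arctan2(rr,c[2]); return f*t*c[:2]/max(rr,1e-9)+[i["cx"],i["cy"]]
    return f*c[:2]/c[2]+[i["cx"],i["cy"]]
E
python3 - <<'E'
from h import *
t=cv2.imread("pics/top0.png"); s=cv2.imread("pics/side0.png")
def cen(m):
    n,l,st,c=cv2.connectedComponentsWithStats(m); return [(c[k].round(1),st[k]) for k in range(1,n) if st[k,4]>15]
a=cen(mask(t,(105,120,60),(130,255,255),(370,245,400,275)));print(a)
for c,_ in a: print(onz("top",*c,105))
b=cen(mask(s,(105,120,60),(130,255,255),(300,285,330,320)));print(b)
for c,_ in b: print(onz("side",*c,101))
o=cen(mask(t,(5,100,100),(18,255,255),(238,248,265,275)));print(o)
for c,_ in o: print(onz("top",*c,97))
print(onz("side",299,196,100), onz("top",251,262,100))
print(onz("top",382,263,46))
print("tcp", sense()["eef_pos"])
cv2.imwrite("pics/z0.png",cv2.hconcat([cv2.resize(t[225:295,215:285],(400,400),interpolation=2),cv2.resize(t[225:295,350:420],(400,400),interpolation=2)]))
E
```

```text
[(array([381.4, 261. ]), array([379, 255,   6,  12,  48], dtype=int32)), (array([388.1, 259.5]), array([386, 255,   5,  11,  35], dtype=int32))]
[ 548.00554928 -180.67665354  105.        ]
[ 552.50405387 -198.14973426  105.        ]
[(array([311.7, 293.7]), array([305, 292,  15,   5,  44], dtype=int32)), (array([313.6, 304.2]), array([305, 297,  18,  16, 215], dtype=int32))]
[ 547.85222459 -170.25574846  101.        ]
[ 549.84614129 -198.15595535  101.        ]
[(array([250.1, 260.6]), array([245, 255,  12,  13,  68], dtype=int32))]
[538.94578516 161.03803876  97.        ]
[535.8244645  158.58338039 100.        ] [535.04621225 158.17500863 100.        ]
[ 549.38045087 -190.04032827   46.        ]
tcp [ 209.43783006 -588.68650063  404.11810234]
```

View pics/z0.png

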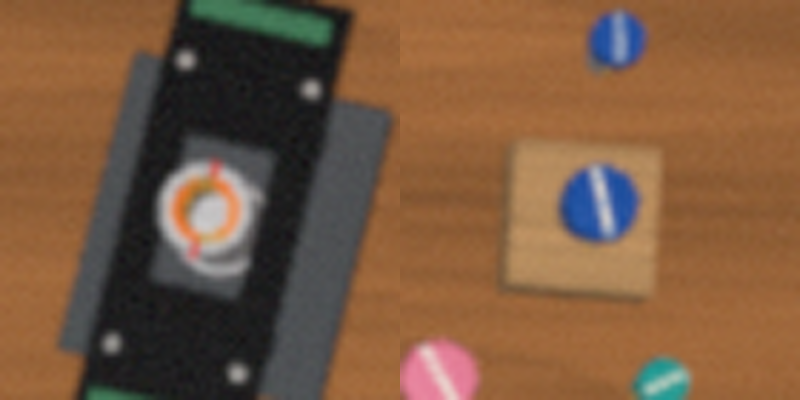

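The zoom shows the bolt's white line at roughly 11° in world yaw. The two red crest ticks lie at about −14°. I'll move above the bolt and pre-wind the wrist at the same time.

```bash
python3 -m creep '100 -1.3 -2.3 0 -8.5; 100 -2.6 -4.6 0 -17; 100 -3.9 -6.8 0 -25.5; 100 -5.2 -9.1 0 -34; 100 -6.6 -11.4 0 -42.5; 100 -7.9 -13.7 0 -51; 100 -9.2 -15.9 0 -59.5; 100 -10.5 -18.2 0 -68; 100 -11.8 -20.5 0 -76.5; 100 -13.1 -22.8 0 -85; 100 -14.4 -25 0.3 -93.5; 100 -15.7 -27.3 0.6 -102; 100 -17 -29.6 0.9 -110.5; 100 -18.3 -31.9 1.2 -119; 100 -19.7 -34.1 1.5 -127.5; 100 -21 -36.4 1.8 -136; 100 -22.3 -38.7 2.1 -144.5; 100 -23.6 -41 2.4 -153; 100 -24.9 -43.2 2.7 -161.5; 100 -26.2 -45.5 3 -170'
python3 -m creep '60 0 0 0 0; 60 0 0 0 0'
python3 - <<'E'
from h import *
s=sense(); print(s["qpos"].round(3), s["eef_pos"].round(1), np.degrees(s["tcp_rot"]).round(1))
i=camera_info("wrist"); p,d=grab_frame("wrist"); cv2.imwrite("pics/w1.png",p); np.save("w1.npy",d)
print(ray("wrist",320,240,i), proj("wrist",[550,-190,110],i))
E
```

```text
clock: 2.15
eef_pos: [550.8, -188.4, 374.1]
tcp_rot: [-3.141, -0.001, 1.744]
contact_force: [0.2, -0.4, -0.2]
opening: 0.998
clock: 2.35
eef_pos: [550.7, -188.0, 373.7]
tcp_rot: [-3.14, -0.001, 1.743]
contact_force: [0.1, 0.7, -0.2]
opening: 0.691
[-3.320e-01  3.190e-01  1.757e+00  1.000e-03  1.068e+00 -2.075e+00] [ 550.7 -188.   373.7] [-1.799e+02 -1.000e-01  9.990e+01]
(array([ 470.56073335, -202.54514859,  343.30968852]), array([ 0.29801173,  0.04626866, -0.9534402 ])) [320.14391778 249.51839225]
```

View pics/w1.png

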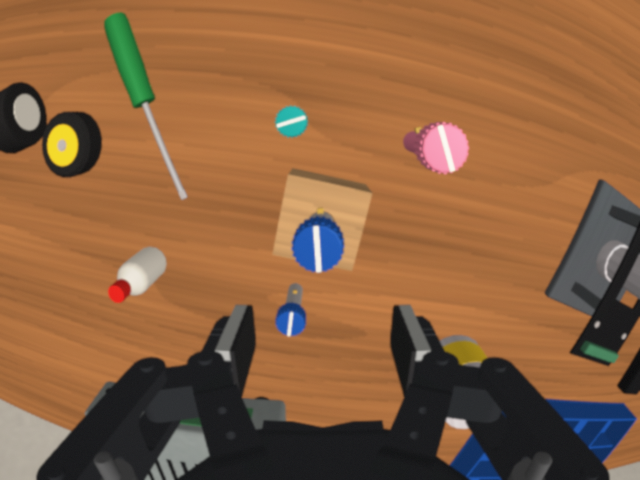

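The wrist view shows the target head at about (318,248), its white line from (316,227) to (319,271), and the smaller blue bolt apart at (291,319).

```bash
python3 - <<'E'
from h import *
p=cv2.imread("pics/w1.png"); i=camera_info("wrist")
box=(285,215,350,280)
m=mask(p,(105,120,40),(130,255,255),box)
w=mask(p,(0,0,190),(179,70,255),(300,222,335,276))
ys,xs=np.nonzero(w); print(len(xs)); vx,vy,x0,y0=cv2.fitLine(np.c_[xs,ys].astype(np.float32),cv2.DIST_HUBER,0,.01,.01).ravel()
h=(ys.max()-ys.min())/2*.8
a=onz("wrist",x0-vx*h,y0-vy*h,110,i); b=onz("wrist",x0+vx*h,y0+vy*h,110,i)
print("line centre",x0,y0,onz("wrist",x0,y0,110,i),"ends",onz("wrist",xs[ys.argmin()],ys.min(),110,i),onz("wrist",xs[ys.argmax()],ys.max(),110,i),"ang",np.degrees(np.arctan2(*(b-a)[[1,0]])))
d=np.load("w1.npy"); print(d[int(y0),int(x0)],(i["world_to_cam"]@np.array([550,-190,110,1]))[2])
c=max(cv2.findContours(m|w,0,2)[0],key=cv2.contourArea); print(cv2.minEnclosingCircle(c), cv2.boundingRect(c))
# side: blue head region
s=cv2.imread("pics/side0.png"); ms=mask(s,(105,120,40),(130,255,255),(300,285,330,320))|mask(s,(0,0,190),(179,70,255),(303,290,325,303))
c=max(cv2.findContours(ms,0,2)[0],key=cv2.contourArea);print(cv2.boundingRect(c)); x,y,w_,h_=cv2.boundingRect(c)
print([proj("side",[550,-190,z]) for z in(86,98,110)])
t=sense(); print(np.degrees(t["tcp_rot"]))
yaw=t["tcp_rot"][2]; D=onz("wrist",x0,y0,110,i)-t["eef_pos"]
print("shift",D[:2]@[np.cos(yaw),np.sin(yaw)],D[:2]@[np.sin(yaw),-np.cos(yaw)])
E
```

```text
309
line centre 316.92184 248.94296 [ 549.74155714 -192.70741698  110.        ] ends [ 534.49227324 -197.21833564  110.        ] [ 566.06538499 -189.90127618  110.        ] ang 13.012565267698163
246.02162 247.0282317529448
((319.2431335449219, 244.4174346923828), 27.673728942871094) (293, 217, 50, 56)
(305, 292, 18, 21)
[array([313.42650038, 306.98634653]), array([313.43760738, 302.26216817]), array([313.44887249, 297.47074035])]
[-1.79914890e+02 -7.51805326e-02  9.98298297e+01]
shift -4.014772335924114 -1.3741301875824004
```

```bash
python3 -m creep '60 -0.1 -0.05 1 0; 60 -0.2 -0.1 3 0; 60 -0.38 -0.14 5 0; 60 -0.38 -0.14 7 0; 60 -0.38 -0.14 9 0; 60 -0.38 -0.14 10.5 0; 60 -0.38 -0.14 11.5 0; 60 -0.38 -0.14 12 0; 60 -0.38 -0.14 12 0; 60 -0.38 -0.14 12 0' 60
python3 -m creep '20 0 0 0 0; 10 0 0 0 0; 5 0 0 0 0; 0 0 0 0 0; 0 0 0 0 0; 0 0 0 0 0; 0 0 0 0 0' 60
python3 - <<'E'
from h import *
s=sense(); print(s["qpos"].round(3), s["eef_pos"].round(1), s["contact_force"],s["opening"])
p,d=grab_frame("wrist"); cv2.imwrite("pics/w2.png",p)
E
```

```text
clock: 3.4
eef_pos: [549.8, -192.6, 254.4]
tcp_rot: [-3.141, -0.001, 1.742]
contact_force: [-0.5, -0.0, -0.2]
opening: 0.599
clock: 4.1
eef_pos: [550.2, -192.6, 255.4]
tcp_rot: [3.141, -0.0, 1.742]
contact_force: [-0.7, 1.1, 5.5]
opening: 0.379
[-3.390e-01  4.690e-01  1.841e+00  1.000e-03  8.310e-01 -2.082e+00] [ 550.2 -192.6  255.4] [-0.73058032  1.08075905  5.50826816] 0.37899139102603996
```

View pics/w2.png

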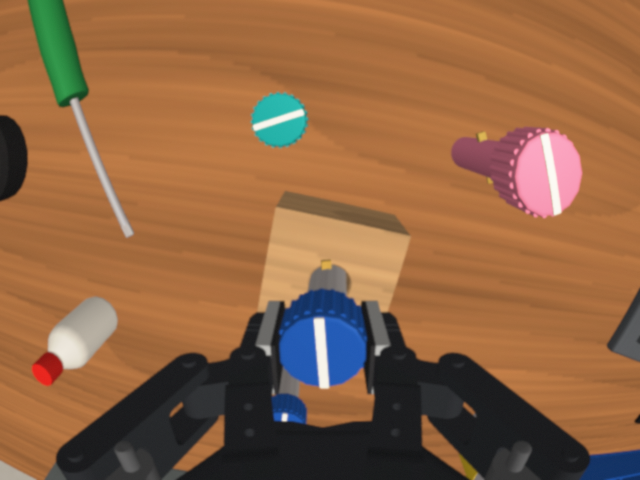

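The head is centred between the pads. Next I'll lift it and carry it to just short of the boss for a look.

```bash
python3 -m creep '0 0 0 -0.5 0; 0 0 0 -1.5 0; 0 0 0 -3 0; 0 0 0 -5 0; 0 0 0 -7 0; 0 0 0 -9 0; 0 0 0 -11 0; 0 0 0 -12.5 0; 0 0 0 -13 0; 0 0 0 -13 0' 60
python3 -m creep '0 1 0.3 0 0; 0 3 0.8 0 0; 0 5 1.4 0 0; 0 7.5 2.1 0 0; 0 10 2.8 0 0; 0 12.5 3.5 0 0; 0 15 4.2 0 0; 0 17.5 4.9 0 0; 0 20 5.5 0 0; 0 22.5 6.2 0 0; 0 25 6.9 0 0; 0 27.5 7.6 0 0; 0 30 8.3 0 0; 0 32 8.9 0 0; 0 33 9.2 0 0; 0 33.5 9.3 0 0; 0 34 9.4 0 0; 0 34 9.4 0 0; 0 34 9.4 0 0; 0 34 9.4 0 0' 60
python3 - <<'E'
from h import *
s=sense(); print(s["qpos"].round(3), s["eef_pos"].round(1), s["contact_force"],s["opening"])
i=camera_info("wrist");p,d=grab_frame("wrist"); cv2.imwrite("pics/w3.png",p);np.save("w3.npy",d); np.save("w3M.npy",i["world_to_cam"])
E
```

```text
clock: 5.15
eef_pos: [550.1, -192.6, 386.3]
tcp_rot: [3.139, 0.001, 1.742]
contact_force: [0.1, 0.4, -1.6]
opening: 0.379
clock: 7.15
eef_pos: [584.8, 157.8, 386.3]
tcp_rot: [3.139, 0.001, 1.741]
contact_force: [0.1, 0.0, -1.0]
opening: 0.375
[ 2.610e-01  3.400e-01  1.695e+00 -1.000e-03  1.104e+00 -1.480e+00] [584.8 157.8 386.3] [ 0.05222593  0.04060621 -0.9768101 ] 0.3753356500298046
```

View pics/w3.png

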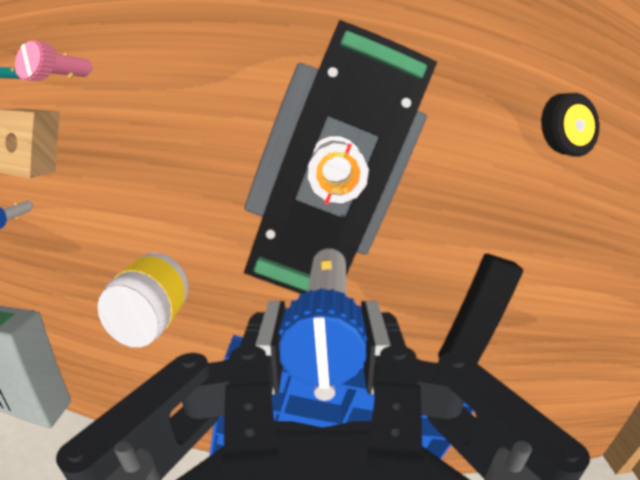

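The wrist view shows the boss mouth at about (338,170). Its red ticks are at about (347,150) and (328,199), and the held bolt is at (323,345).

```bash
python3 - <<'E'
from h import *
p=cv2.imread("pics/w3.png"); i=camera_info("wrist"); i["world_to_cam"]=np.load("w3M.npy")
box=(295,125,385,215)
r=cv2.inRange(cv2.cvtColor(p,cv2.COLOR_BGR2HSV),np.array((0,150,120)),np.array((4,255,255)))|cv2.inRange(cv2.cvtColor(p,cv2.COLOR_BGR2HSV),np.array((172,120,120)),np.array((179,255,255)))
k=np.zeros_like(r);k[130:210,300:380]=255;r&=k
n,l,st,c=cv2.connectedComponentsWithStats(r)
T=[onz("wrist",*c[j],100,i) for j in range(1,n) if st[j,4]>4]
for j in range(1,n): print("red",c[j],st[j,4])
print(T)
cv2.imwrite("pics/w3z.png",cv2.resize(p[125:290,270:390],None,fx=4,fy=4,interpolation=2)[:600])
o=mask(p,(8,140,140),(20,255,255),(305,140,375,205)); ys,xs=np.nonzero(o)
W=np.array([onz("wrist",x,y,100,i)[:2] for x,y in zip(xs,ys)]); print("orange bbox",W.min(0),W.max(0))
E
```

```text
red [347.86666667 148.        ] 15
red [327.36363636 199.27272727] 22
[array([517.44516993, 162.81417281, 100.        ]), array([555.3367167 , 155.25952677, 100.        ])]
orange bbox [520.39991179 144.53045319] [550.72979681 173.68956491]
```

View pics/w3z.png

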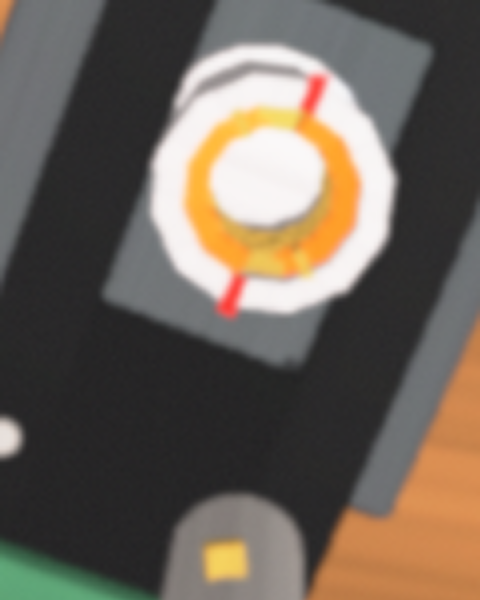

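```bash
python3 - <<'E'
from h import *
p=cv2.imread("pics/w3.png"); i=camera_info("wrist"); i["world_to_cam"]=np.load("w3M.npy"); s=sense()
w=mask(p,(0,0,190),(179,70,255),(305,315,335,397)); 
ys,xs=np.nonzero(w); print(ys.min(),ys.max(),xs.min(),xs.max()); z=s["eef_pos"][2]-255.4+110
for y in range(316,396,8): print(y, xs[ys==y].min() if (ys==y).any() else None, xs[ys==y].max() if (ys==y).any() else None)
m=mask(p,(105,120,40),(130,255,255),(275,285,372,400)); 
for y in range(316,392,8): q=np.nonzero(m[y])[0]; print(y,q.min(),q.max())
a=onz("wrist",320.0,318,z,i);b=onz("wrist",324.5,389,z,i);print(a,b,(a+b)/2,np.degrees(np.arctan2(b[1]-a[1],b[0]-a[0])),s["eef_pos"])
E
```

```text
317 396 313 334
316 None None
324 314 324
332 314 325
340 315 325
348 316 326
356 316 326
364 317 327
372 318 328
380 319 328
388 317 332
316 283 363
324 280 364
332 278 366
340 279 367
348 278 366
356 279 366
364 281 364
372 281 364
380 280 365
388 279 366
[569.56778019 153.54616878 240.95292373] [601.91370146 160.84513628 240.95292373] [585.74074083 157.19565253 240.95292373] 12.71601228652706 [584.78302311 157.83221341 386.35292373]
```

```bash
python3 - <<'E'
import cv2
p=cv2.imread("pics/w3.png"); cv2.imwrite("pics/w3h.png",cv2.resize(p[280:410,250:400],None,fx=4,fy=4,interpolation=2))
E
```

```text
(no output)
```

View pics/w3h.png

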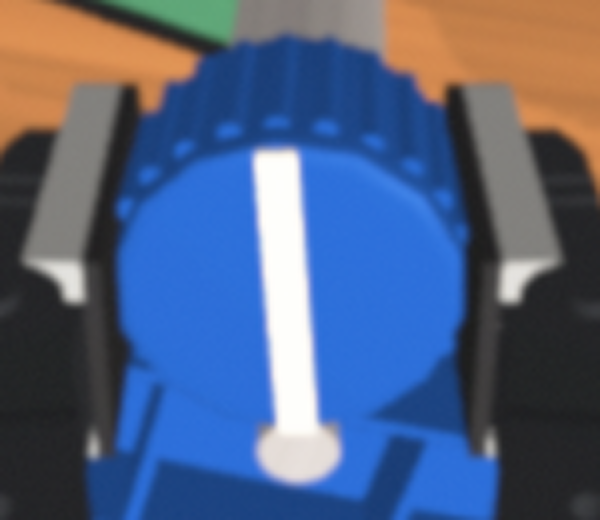

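```bash
python3 -m creep '0 0.1 -0.5 0 8; 0 0.3 -1.5 0 16; 0 0.5 -2.5 0 24; 0 0.7 -3.5 0 32; 0 0.9 -4.5 0 40; 0 0.98 -4.8 0 48; 0 0.98 -4.8 0 56; 0 0.98 -4.8 0.5 64; 0 0.98 -4.8 1 68; 0 0.98 -4.8 2 68; 0 0.98 -4.8 2.6 68; 0 0.98 -4.8 2.6 68; 0 0.98 -4.8 2.6 68; 0 0.98 -4.8 2.6 68' 60
python3 - <<'E'
from h import *
s=sense(); print(s["qpos"].round(3), s["eef_pos"].round(1), np.degrees(s["tcp_rot"]).round(1),s["contact_force"],s["opening"])
i=camera_info("wrist");p,d=grab_frame("wrist"); cv2.imwrite("pics/w4.png",p); np.save("w4M.npy",i["world_to_cam"])
p,d=grab_frame("side"); cv2.imwrite("pics/s4.png",p); cv2.imwrite("pics/s4z.png",cv2.resize(p[130:250,240:360],None,fx=5,fy=5,interpolation=2))
E
```

```text
clock: 8.6
eef_pos: [536.0, 159.4, 360.5]
tcp_rot: [3.14, -0.002, 0.555]
contact_force: [-0.6, 0.3, -1.8]
opening: 0.378
[ 2.870e-01  2.990e-01  1.819e+00 -1.000e-03  1.021e+00 -2.680e-01] [536.  159.4 360.5] [ 1.799e+02 -1.000e-01  3.180e+01] [-0.58747718  0.29980039 -1.79989123] 0.3782099227221726
```

View pics/w4.png

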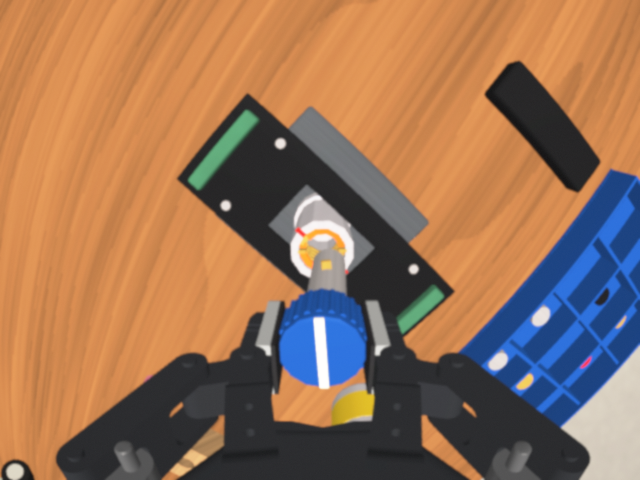

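View pics/s4z.png

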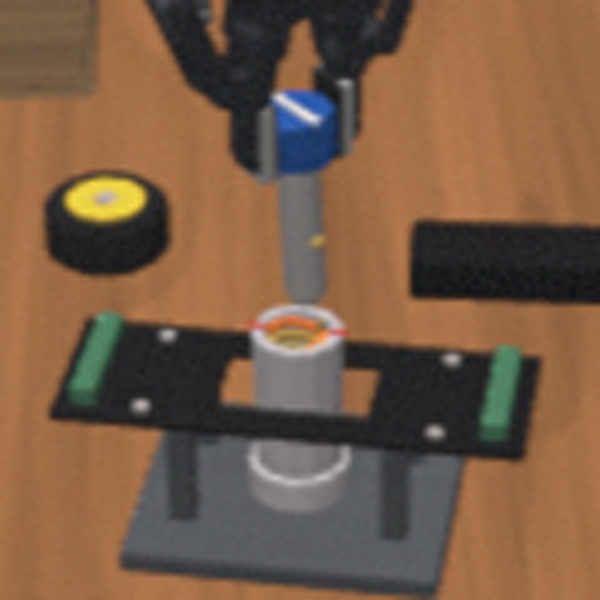

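The side view shows the tip just above the mouth, perhaps 1–2 px to the right of it. I'll measure that.

```bash
python3 - <<'E'
from h import *
p=cv2.imread("pics/s4.png").astype(float)
g=p.mean(2)
def edges(v,a,b):
    # subpixel edges: strongest left & right gradient 
    r=cv2.GaussianBlur(p,(1,3),0)[v,a:b]
    d=np.linalg.norm(np.diff(r,axis=0),axis=1); return a, d.astype(int).tolist()
hsv=cv2.cvtColor(cv2.imread("pics/s4.png"),cv2.COLOR_BGR2HSV)
for v in list(range(166,190,2))+list(range(197,220,3)):
    row=hsv[v,280:330]; print(v,280+np.nonzero((row[:,1]<70)&(row[:,2]>75))[0])
P=np.array
for z,x,y in [(145,536,159.4),(125,536,159.4),(115,536,159.4),(100,536.2,159),(80,536.2,159)]: print(z,proj("side",[x,y,z]))
E
```

```text
166 [292 293 296 297 298 299 300 301 302 303]
168 [296 297 298 299 300 301 302 303]
170 [296 297 298 299 300 301 302 303]
172 [296 297 298 299 300 301 302 303]
174 [296 297 298 299 300 301 302 303]
176 [296 297 298 299 300 301 302 303]
178 [296 297 298 299 300 301]
180 [297 298 299 300 301 302 303 304]
182 [297 298 299 300 301 302 303 304]
184 [297 298 299 300 301 302 303 304]
186 [297 298 299 300 301 302 303 304]
188 [297 298 299 300 301 302 303 304]
197 [290 291 292 306 307 308]
200 [290 291 292 293 294 295 296 297 298 299 300 301 302 303 304 305 306 307
 308 329]
203 [291 292 293 294 295 296 297 298 299 300 301 302 303 304 305 306 307 308]
206 [291 292 293 294 295 296 297 298 299 300 301 302 303 304 305 306 307]
209 [291 292 293 294 295 296 297 298 299 300 301 302 303 304 305 306 307]
212 [299 300 301 302 303 304 305 306 307 308]
215 [325 326 327]
218 [284 285 286 287 288 289 290 291 292 293 294 295 296 297 298 299 300]
145 [298.78842609 178.9916918 ]
125 [298.91244498 186.55113052]
115 [298.97357577 190.27729187]
100 [299.15759975 195.89506664]
80 [299.27562123 203.14098398]
```

```bash
python3 - <<'E'
from h import *
for n,M,tz in(("w3","w3M.npy",386.3),("w4","w4M.npy",360.5)):
    p=cv2.imread(f"pics/{n}.png"); i=camera_info("wrist"); i["world_to_cam"]=np.load(M)
    m=mask(p,(18,120,120),(32,255,255),(310,250,340,285)); ys,xs=np.nonzero(m); print(n,"lug px",xs.min(),xs.max(),ys.min(),ys.max())
    tcp={"w3":[584.8,157.8],"w4":[536,159.4]}[n]; yaw={"w3":99.75,"w4":31.8}[n]; la=np.radians(yaw-87)
    top=tz-255.4+110; mid=top-50
    for (ex,ey) in((0,0),(0,1),(0,-1)):
        c=np.array(tcp)+ex*np.array([np.cos(np.radians(yaw)),np.sin(np.radians(yaw))])+ey*np.array([np.sin(np.radians(yaw)),-np.cos(np.radians(yaw))])
        l=c-14*np.array([np.cos(la),np.sin(la)])
        print((ex,ey),"head ends",[proj("wrist",[*(c+k*17*np.array([np.cos(la),np.sin(la)])),top],i).round(1) for k in(-1,1)],"lug",[proj("wrist",[*l,mid-14+k],i).round(1) for k in (0,2.4)],"tip",proj("wrist",[*c,mid-50],i).round(1))
p=cv2.imread("pics/w4.png");cv2.imwrite("pics/w4z.png",cv2.resize(p[190:310,270:380],None,fx=5,fy=5,interpolation=2))
E
```

```text
w3 lug px 321 330 260 269
(0, 0) head ends [array([322. , 314.9]), array([326.5, 388.2])] lug [array([322.6, 258.8]), array([322.6, 260.5])] tip [323.9 259.4]
(0, 1) head ends [array([322. , 317.3]), array([326.5, 390. ])] lug [array([322.6, 260.6]), array([322.6, 262.3])] tip [323.8 260.9]
(0, -1) head ends [array([322.1, 312.4]), array([326.5, 386.3])] lug [array([322.6, 257. ]), array([322.6, 258.6])] tip [323.9 257.9]
w4 lug px 310 339 250 268
(0, 0) head ends [array([319.9, 313.2]), array([324.6, 386.9])] lug [array([320.8, 257.6]), array([320.8, 259.3])] tip [322.1 258.4]
(0, 1) head ends [array([319.9, 315.7]), array([324.6, 388.8])] lug [array([320.8, 259.4]), array([320.8, 261.1])] tip [322.1 259.9]
(0, -1) head ends [array([319.9, 310.8]), array([324.6, 385. ])] lug [array([320.8, 255.8]), array([320.8, 257.4])] tip [322.1 256.9]
```

View pics/w4z.png

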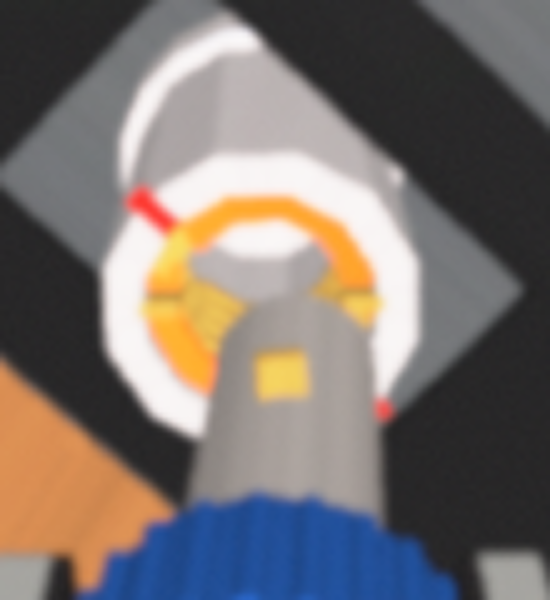

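```bash
python3 - <<'E'
from h import *
# pose of cam rel. to tcp is fixed: derive from w3
def T(pos,yaw):
    c,s=np.cos(yaw),np.sin(yaw); M=np.eye(4); M[:3,:3]=[[c,s,0],[s,-c,0],[0,0,-1]]; M[:3,3]=pos; return M
i=camera_info("wrist"); C=i["world_to_cam"]@T(sense()["eef_pos"],sense()["tcp_rot"][2])
np.save("C.npy",C); print(C.round(3))
for n,pos,yaw in(("w1",[550.7,-188,373.7],1.743),("w2",[550.2,-192.6,255.4],1.742)):
    j=dict(i); j["world_to_cam"]=C@np.linalg.inv(T(pos,yaw))
    la=np.radians(13); c=np.array([549.9,-192.7])
    print(n,"top",proj("wrist",[*c,110],j),"lug outer",proj("wrist",[*(c-14*np.array([np.cos(la),np.sin(la)])),47.2],j))
    p=cv2.imread(f"pics/{n}.png"); b=p[180:280,270:370] if n=="w1" else p[240:400,250:410]
    cv2.imwrite(f"pics/{n}z.png",cv2.resize(b,(600,600),interpolation=2))
E
```

```text
[[ 1.0000e+00 -1.0000e-03 -2.0000e-03  2.0900e-01]
 [-0.0000e+00  9.4800e-01 -3.1800e-01  8.6338e+01]
 [ 2.0000e-03  3.1800e-01  9.4800e-01 -3.2990e+00]
 [ 0.0000e+00  0.0000e+00  0.0000e+00  1.0000e+00]]
w1 top [315.2324159  246.53095246] lug outer [315.4987843  205.43250423]
w2 top [322.14787477 352.05652768] lug outer [320.48467834 257.96580479]
```

View pics/w1z.png

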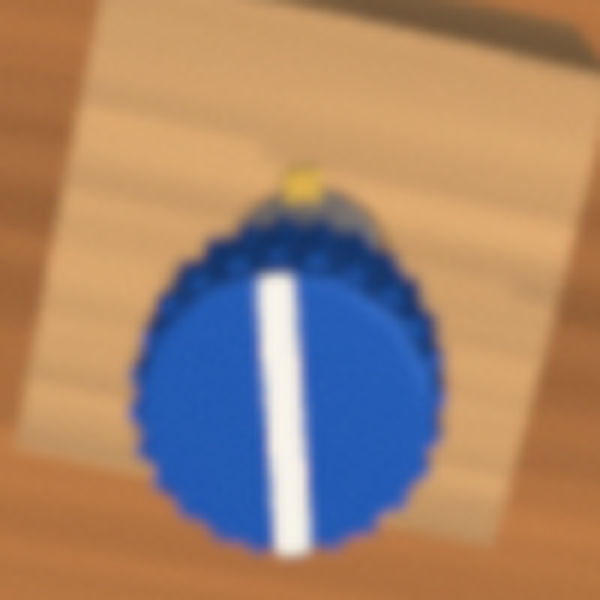

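View pics/w2z.png

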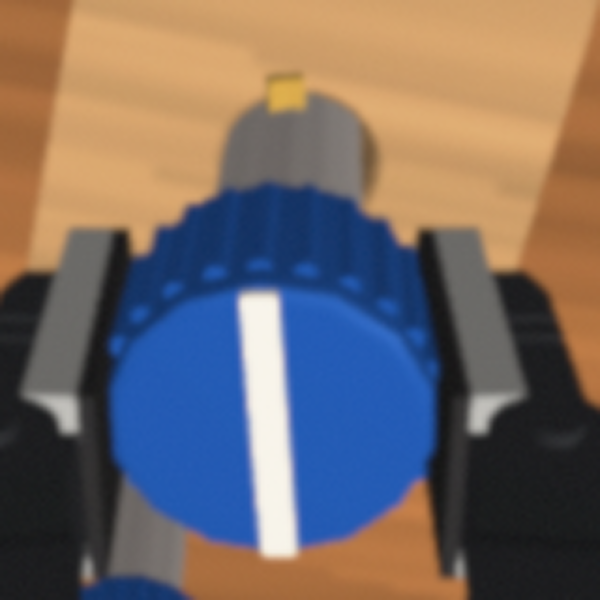

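The stem sits about 5 px off where a vertical bolt should appear, both in the holder and in the grip. I'll use the depth picture to separate camera bias from real tilt.

```bash
python3 - <<'E'
from h import *
i=camera_info("wrist"); f=240/np.tan(np.radians(i["vertical_fov"]/2))
def cloud(d):
    v,u=np.mgrid[:480,:640]; x=u-i["cx"];y=v-i["cy"];r=np.hypot(x,y);t=r/f
    k=np.tan(t)/np.maximum(r,1e-9); return np.dstack([x*k*d,y*k*d,d])
for n in("w1","w3"):
    d=np.load(n+".npy"); p=cv2.imread(f"pics/{n}.png"); X=cloud(d)
    m=mask(p,(8,120,80),(18,220,230))>0; m&=d>0; m[300:]=False; m[:,:60]=False; m[:,560:]=False
    m=cv2.erode(m.astype(np.uint8),np.ones((7,7)))>0
    P=X[m]
    for _ in range(6):
        A=np.c_[P[:,:2],np.ones(len(P))]; c=np.linalg.lstsq(A,P[:,2],rcond=None)[0]; e=P[:,2]-A@c; P=P[abs(e)<max(2.5*e.std(),1.5)]
    nrm=np.array([c[0],c[1],-1]);nrm/=np.linalg.norm(nrm); dist=-c[2]*nrm[2]
    C=np.load("C.npy"); up=-C[:3,2]
    print(n,len(P),e.std(),"normal",nrm.round(4),"calib up",up.round(4),"deg",np.degrees(np.arccos(nrm@up)),"cam height",dist)
    if n=="w3":
        # stem points
        g=(m*0).astype(bool); g[272:288,314:342]=True
        print(d[250:292:6,326].round(1))
E
```

```text
w1 99547 0.7584022060356451 normal [ 0.0014  0.3149 -0.9491] calib up [ 0.002   0.3183 -0.948 ] deg 0.21028369148790815 cam height 342.9918784884837
w3 84321 0.7743402829851416 normal [-8.000e-04  3.183e-01 -9.480e-01] calib up [ 0.002   0.3183 -0.948 ] deg 0.1602882542147753 cam height 355.3433275217389
[217.9 207.9 188.5 190.6 183.7 176.3 167.6]
```

Camera orientation agrees with the table plane to within 0.2°, so I'll fit the stem axis from the depth data, with the radius known.

```bash
cat > fit.py <<'E'
from h import *
from scipy.optimize import least_squares
def fitstem(tag):
    s=sense(); i=camera_info("wrist"); p,d=grab_frame("wrist"); cv2.imwrite(f"pics/{tag}.png",p)
    f=240/np.tan(np.radians(i["vertical_fov"]/2)); v,u=np.mgrid[:480,:640]; x=u-i["cx"];y=v-i["cy"];r=np.hypot(x,y)
    k=np.tan(r/f)/np.maximum(r,1e-9); X=np.dstack([x*k*d,y*k*d,d]); M=i["world_to_cam"]
    W=(X-M[:3,3])@M[:3,:3]
    rel=W-s["eef_pos"]; h=-rel[...,2]   # below TCP
    yaw=s["tcp_rot"][2]; tx=rel[...,0]*np.cos(yaw)+rel[...,1]*np.sin(yaw); ty=rel[...,0]*np.sin(yaw)-rel[...,1]*np.cos(yaw)
    m=(d>0)&(np.hypot(tx,ty)<15)&(h>171)&(h<237)
    hsv=cv2.cvtColor(p,cv2.COLOR_BGR2HSV); m&=(hsv[...,1]<60)
    m=cv2.erode(m.astype(np.uint8),np.ones((3,3)))>0
    P=np.c_[tx[m],ty[m],h[m]-193]; print("n",len(P),P.min(0).round(1),P.max(0).round(1))
    def res(a): return np.hypot(P[:,0]-a[0]-a[2]*P[:,2],P[:,1]-a[1]-a[3]*P[:,2])-9.8
    o=least_squares(res,[0,0,0,0],loss="soft_l1",f_scale=.4)
    a=o.x; print("axis at mid (tool x,y)",a[:2].round(2),"slope deg",np.degrees(a[2:]).round(2),"rms",np.sqrt(np.mean(res(a)**2)).round(2))
    for q in(-38,0,14,50): print(" below mid",q,(a[:2]+a[2:]*q).round(2))
    # head: blue pts
    b=(d>0)&(mask(p,(105,120,40),(130,255,255))>0)&(np.hypot(tx,ty)<25)&(h>140)&(h<146.9)
    ys,xs=np.nonzero(b); print("head top bbox tool x",tx[b].min(),tx[b].max(),"y",ty[b].min(),ty[b].max(),"h",np.median(h[b]), "lstsq plane",np.linalg.lstsq(np.c_[tx[b],ty[b],np.ones(b.sum())],h[b],rcond=None)[0].round(3))
    return p,d,W,s
E
python3 -c "
from fit import *
fitstem('w5')"
```

```text
n 893 [-6.5 -9.9 -9.7] [12.9 -1.3 42.1]
axis at mid (tool x,y) [1.87 0.74] slope deg [2.46 0.34] rms 0.25
 below mid -38 [0.24 0.52]
 below mid 0 [1.87 0.74]
 below mid 14 [2.47 0.83]
 below mid 50 [4.01 1.04]
head top bbox tool x -16.46993507911673 16.55112878176657 y -16.883293100571166 15.95689307513707 h 145.2656072670011 lstsq plane [-3.90000e-02 -1.20000e-02  1.45251e+02]
```

The bolt really is tilted about 2.4° in the jaw plane, so its tip is about 4 mm off along tool x. The bore's play allows this tilt, so I'll aim with the tip rather than the TCP. First I'll pin down the boss centre from depth.

```bash
python3 - <<'E'
from fit import *
p,d,W,s=fitstem('w6')
hsv=cv2.cvtColor(p,cv2.COLOR_BGR2HSV)
m=(d>0)&(abs(W[...,2]-100)<3)&(np.hypot(W[...,0]-536,W[...,1]-159)<24)&(hsv[...,1]<60)&(hsv[...,2]>170)
Q=W[m][:,:2].astype(np.float32); print(len(Q),W[m][:,2].mean()); print("rim",cv2.minEnclosingCircle(Q))
h=cv2.convexHull(Q)[:,0]
# arc points only
o=least_squares(lambda a:np.hypot(h[:,0]-a[0],h[:,1]-a[1])-20,[536,159],loss="soft_l1",f_scale=.3); print(o.x,(np.hypot(h[:,0]-o.x[0],h[:,1]-o.x[1])-20).round(1))
yaw=s["tcp_rot"][2]; print(s["eef_pos"],yaw)
D=o.x-s["eef_pos"][:2]; print("boss in tool xy",D@[np.cos(yaw),np.sin(yaw)],D@[np.sin(yaw),-np.cos(yaw)])
E
```

```text
n 901 [ -6.5  -9.9 -10. ] [13.  -1.  42.2]
axis at mid (tool x,y) [1.89 0.75] slope deg [2.36 0.35] rms 0.26
 below mid -38 [0.32 0.52]
 below mid 0 [1.89 0.75]
 below mid 14 [2.47 0.84]
 below mid 50 [3.95 1.06]
head top bbox tool x -16.422132196788176 16.493957173949724 y -17.181928349265863 15.838957312145876 h 145.25923009658788 lstsq plane [-3.60000e-02 -1.20000e-02  1.45249e+02]
1026 100.19739489130136
rim ((535.7158203125, 159.4595489501953), 21.280963897705078)
[535.68091529 159.85048069] [ 0.8  1.1  0.8  0.7  1.   0.3  0.1  0.  -0.1 -0.1  0.   0.1 -0.  -0.
 -0.1 -0.   0.3  0.1  0.2  0.2  0.4  0.2  1.1  1.5  0.9  1.7  1.6  0.5]
[535.96897762 159.37105793 360.52661231] 0.5550091672305053
boss in tool xy 0.007809443864177645 -0.5592540549088876
```

```bash
python3 -m creep '0 -0.2 -0.06 0 0; 0 -0.39 -0.11 0 0; 0 -0.39 -0.11 0 0; 0 -0.39 -0.11 0 0; 0 -0.39 -0.11 0.5 0; 0 -0.39 -0.11 1 0; 0 -0.39 -0.11 1.4 0; 0 -0.39 -0.11 1.7 0; 0 -0.39 -0.11 2 0; 0 -0.39 -0.11 2 0' 60
python3 - <<'E'
from h import *
s=sense(); print(s["contact_force"],s["wrist_torque"])
p,d=grab_frame("side"); cv2.imwrite("pics/s5z.png",cv2.resize(p[130:250,240:360],None,fx=5,fy=5,interpolation=2))
p,d=grab_frame("wrist"); cv2.imwrite("pics/w7z.png",cv2.resize(p[190:310,270:390],None,fx=5,fy=5,interpolation=2))
E
```

```text
clock: 9.8
eef_pos: [532.0, 158.2, 339.9]
tcp_rot: [3.14, -0.001, 0.555]
contact_force: [-0.2, -0.4, -0.6]
opening: 0.378
[-0.16835099 -0.43919242 -0.59955325] [ 0.02307718  0.02808318 -0.01409164]
```

View pics/s5z.png

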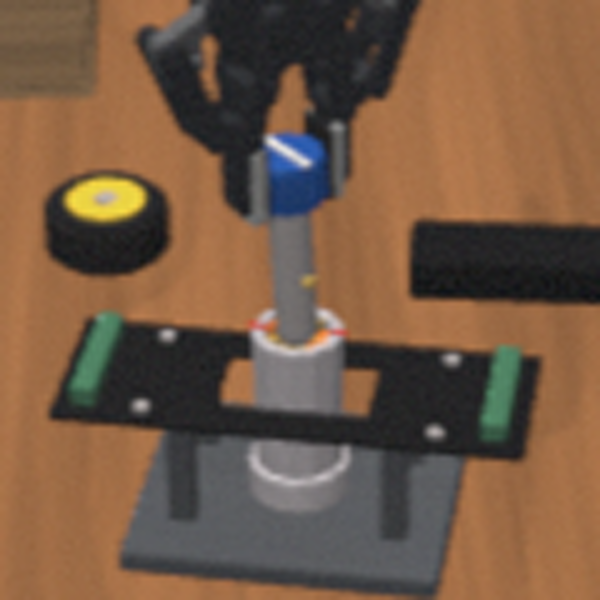

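View pics/w7z.png

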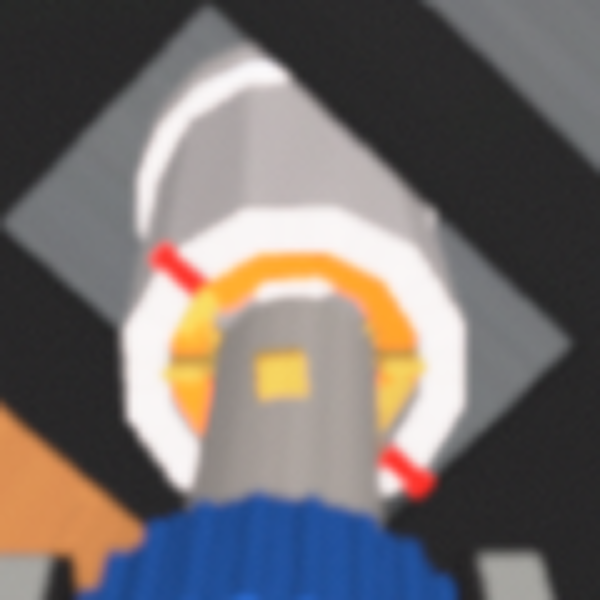

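The tip is centred in the mouth with no contact, and both lugs are heading for orange ramp. I'll lower in small steps.

```bash
python3 -m creep '0 0.01 0 0.5 0; 0 0.02 0 1 0; 0 0.04 0 1.5 0; 0 0.05 0 2 0; 0 0.07 0 2.3 0; 0 0.08 0 2.5 0; 0 0.08 0 2.6 0; 0 0.08 0 2.6 0' 60
python3 -m creep '0 0 0 0.1 0; 0 0 0 0.2 0; 0 0 0 0.3 0; 0 0 0 0.3 0' 60
python3 -m creep '0 0 0 0.1 0; 0 0 0 0.2 0; 0 0 0 0.2 0' 60
```

```text
clock: 10.7
eef_pos: [532.9, 158.7, 314.4]
tcp_rot: [3.14, -0.002, 0.555]
contact_force: [-0.4, -0.1, -2.1]
opening: 0.38
clock: 11.1
eef_pos: [532.9, 158.7, 311.3]
tcp_rot: [3.14, -0.002, 0.555]
contact_force: [0.0, 0.2, -2.2]
opening: 0.379
clock: 11.4
eef_pos: [532.9, 158.7, 309.2]
tcp_rot: [3.14, -0.002, 0.555]
contact_force: [0.1, 0.1, -1.7]
opening: 0.375
```

```bash
python3 -m creep '0 0 0 0.05 0; 0 0 0 0.1 0; 0 0 0 0.1 0' 60
python3 -m creep '0 0 0 0.05 0; 0 0 0 0.1 0; 0 0 0 0.1 0' 60
python3 -m creep '0 0 0 0.05 0; 0 0 0 0.1 0; 0 0 0 0.1 0' 60
```

```text
clock: 11.7
eef_pos: [532.9, 158.7, 308.1]
tcp_rot: [3.14, -0.002, 0.555]
contact_force: [-0.8, 0.1, -1.1]
opening: 0.383
clock: 12.0
eef_pos: [533.0, 158.6, 307.7]
tcp_rot: [3.14, -0.002, 0.555]
contact_force: [-2.0, -2.1, 5.6]
opening: 0.382
clock: 12.3
eef_pos: [533.1, 158.6, 307.6]
tcp_rot: [3.14, -0.002, 0.555]
contact_force: [-3.2, -1.6, 10.0]
opening: 0.38
```

Contact came at TCP z≈307.7, and the prediction for resting on the ramps was 307.6. I'll release so the bolt settles upright, then look.

```bash
python3 -m creep '55 0 0 0 0; 55 0 0 0 0; 55 0 0 0 0; 55 0 0 0 0; 55 0 0 0 0' 60
python3 -c "
from fit import *
p,d,W,s=fitstem('w8')
i=camera_info('wrist')
b=(d>0)&(mask(p,(105,120,40),(130,255,255))>0)&(np.hypot(W[...,0]-534,W[...,1]-159)<30)&(W[...,2]>140)
z=np.median(W[b][:,2]); top=b&(abs(W[...,2]-z)<3); print('head top z',z, W[top].min(0),W[top].max(0)); print(np.linalg.lstsq(np.c_[W[top][:,:2]-[534,159],np.ones(top.sum())],W[top][:,2],rcond=None)[0])
print(s['eef_pos'],s['contact_force'])
"
```

```text
clock: 12.8
eef_pos: [533.1, 158.6, 307.5]
tcp_rot: [3.14, -0.002, 0.555]
contact_force: [0.8, -0.2, 0.4]
opening: 0.55
n 621 [-14.2 -13.8  -9.9] [10.7  7.1 17.1]
axis at mid (tool x,y) [2.25 0.9 ] slope deg [-3.6  -0.74] rms 1.6
 below mid -38 [4.63 1.39]
 below mid 0 [2.25 0.9 ]
 below mid 14 [1.37 0.72]
 below mid 50 [-0.89  0.25]
head top bbox tool x -14.599526757396854 18.79828212268787 y -16.661238163507598 16.334147823536743 h 144.84099168018702 lstsq plane [-9.00000e-03 -1.20000e-02  1.44888e+02]
head top z 162.21586215187 [517.26990778 142.16037173 159.21887341] [553.10985938 176.93357099 164.86840615]
[ 2.30165263e-02 -2.53261408e-02  1.62443022e+02]
[533.07421992 158.59656166 307.45156917] [ 0.78130378 -0.2497654   0.41128241]
```

View pics/w8.png

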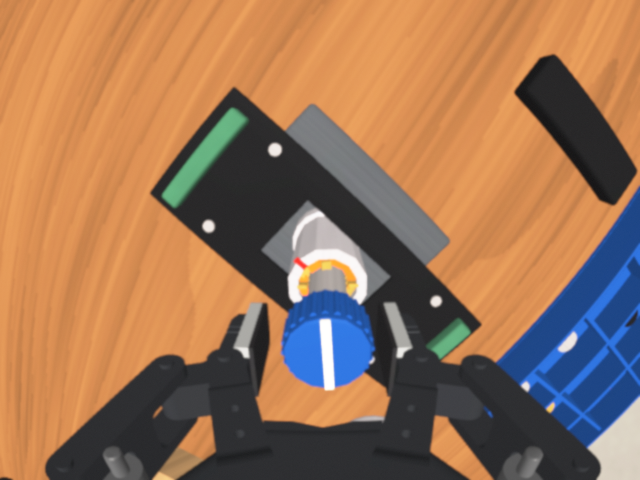

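Released, the bolt stands upright on the ramps. Its centre is 12.6 mm above the mouth and the head is 2 mm along tool +x. I'll re-centre and regrip.

```bash
python3 -m creep '55 0.1 0 0 0; 55 0.21 0 0 0; 55 0.21 0 0 0; 45 0.21 0 0 0; 35 0.21 0 0 0; 20 0.21 0 0 0; 0 0.21 0 0 0; 0 0.21 0 0 0; 0 0.21 0 0 0; 0 0.21 0 0 0' 60
python3 -c "
from fit import *
p,d,W,s=fitstem('w9')
print(s['eef_pos'],s['contact_force'],s['wrist_torque'],s['qpos'])
"
```

```text
clock: 13.85
eef_pos: [534.9, 159.7, 307.7]
tcp_rot: [3.14, -0.003, 0.555]
contact_force: [-1.0, 0.2, 5.6]
opening: 0.38
n 555 [-7.8 -9.4 -9.4] [ 8.6 -3.9 17.4]
axis at mid (tool x,y) [0.26 0.88] slope deg [0.13 0.21] rms 0.26
 below mid -38 [0.17 0.75]
 below mid 0 [0.26 0.88]
 below mid 14 [0.29 0.93]
 below mid 50 [0.37 1.06]
head top bbox tool x -16.282689383486744 16.59249825607012 y -16.34835928560855 16.30549692032658 h 145.16795179306794 lstsq plane [-2.00000e-03 -9.00000e-03  1.45173e+02]
[534.91765792 159.71875178 307.67010328] [-1.01908422  0.19324823  5.59054914] [-0.03495113  0.15350069  0.03878268] [ 2.87831659e-01  3.63326360e-01  1.86399889e+00 -1.50161941e-03
  9.11187675e-01 -2.66260187e-01]
```

Now it's upright in the grip to within 0.2°. Next I turn it backward up the ramps, rising with the 14 mm/turn slope.

```bash
python3 -m creep '0 0 0 -0.01 -4; 0 -0.01 0.01 -0.03 -8; 0 -0.01 0.01 -0.04 -12; 0 -0.02 0.02 -0.06 -16; 0 -0.02 0.02 -0.08 -20; 0 -0.03 0.03 -0.09 -24; 0 -0.03 0.03 -0.11 -28; 0 -0.04 0.04 -0.12 -32; 0 -0.04 0.04 -0.14 -36; 0 -0.05 0.05 -0.16 -40; 0 -0.05 0.05 -0.16 -40' 60
python3 -c "
from h import *
s=sense(); print(s['wrist_torque'],s['qpos'],np.degrees(s['tcp_rot'][2]))
p,d=grab_frame('wrist'); cv2.imwrite('pics/w10z.png',cv2.resize(p[220:410,240:410],None,fx=3,fy=3,interpolation=2))"
```

```text
clock: 15.0
eef_pos: [534.9, 159.1, 309.2]
tcp_rot: [3.138, -0.001, 1.254]
contact_force: [0.0, 0.7, 2.2]
opening: 0.377
[ 0.15630418 -0.07504879 -0.09239619] [ 2.86758351e-01  3.60893552e-01  1.86344228e+00 -1.33060081e-03
  9.13602343e-01 -9.66508857e-01] 71.8535095810725
```

View pics/w10z.png

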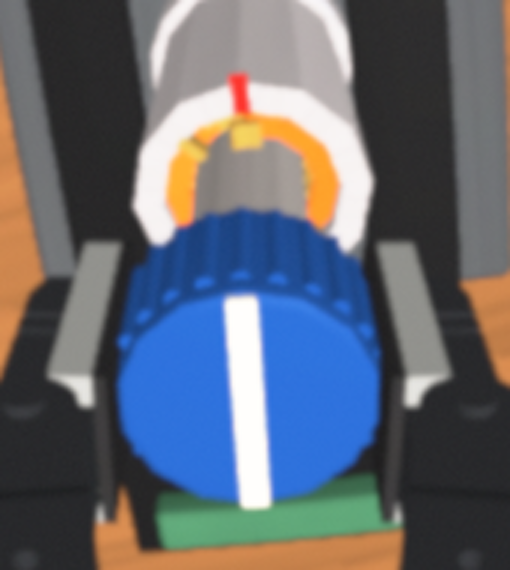

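The far lug now sits at the red tick, within about 4° of the crest. I'll go on 23° back with light contact.

```bash
python3 -m creep '0 0 0 -0.01 -4; 0 -0.01 0.01 -0.02 -8; 0 -0.01 0.02 -0.02 -12; 0 -0.01 0.02 -0.02 -16; 0 -0.02 0.03 -0.02 -20; 0 -0.02 0.03 -0.02 -23; 0 -0.02 0.03 -0.02 -23' 60
python3 -c "
from h import *
s=sense(); print(s['wrist_torque'],s['qpos'],np.degrees(s['tcp_rot'][2]))
p,d=grab_frame('wrist'); cv2.imwrite('pics/w11z.png',cv2.resize(p[220:410,240:410],None,fx=3,fy=3,interpolation=2))"
```

```text
clock: 15.75
eef_pos: [534.8, 158.8, 308.9]
tcp_rot: [3.139, 0.0, 1.652]
contact_force: [0.9, 0.9, -1.2]
opening: 0.378
[ 0.14358594 -0.02000483  0.03186077] [ 2.86213142e-01  3.61355132e-01  1.86364581e+00 -1.21915226e-03
  9.14063841e-01 -1.36497549e+00] 94.64868394815196
```

View pics/w11z.png

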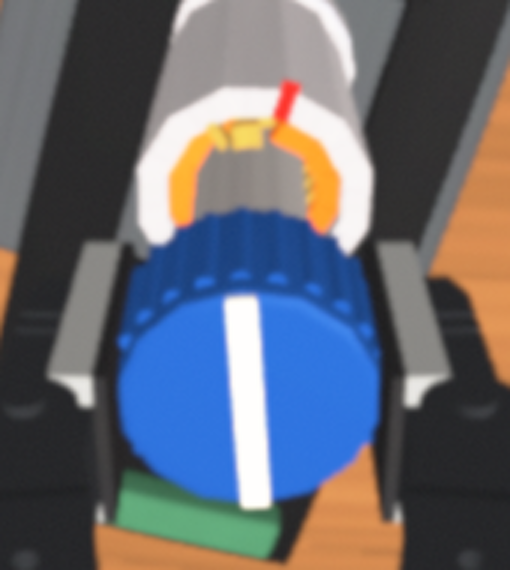

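Force has changed to hanging weight (−1.2 N) and the lug sits between the crest and the stop. I'll lower gently into the gap.

```bash
python3 -m creep '0 0 0 0.1 0; 0 0 0 0.2 0; 0 0 0 0.2 0' 60
python3 -m creep '0 0 0 0.1 0; 0 0 0 0.2 0; 0 0 0 0.2 0' 60
python3 -m creep '0 0 0 0.1 0; 0 0 0 0.1 0' 60
```

```text
clock: 16.1
eef_pos: [534.8, 158.8, 306.7]
tcp_rot: [3.139, 0.0, 1.65]
contact_force: [-0.1, 0.9, -2.1]
opening: 0.381
clock: 16.4
eef_pos: [534.8, 158.8, 304.6]
tcp_rot: [3.139, 0.001, 1.649]
contact_force: [0.5, 1.1, -1.7]
opening: 0.383
clock: 16.6
eef_pos: [534.8, 158.8, 303.5]
tcp_rot: [3.139, 0.001, 1.649]
contact_force: [0.2, 0.6, -2.5]
opening: 0.379
```

```bash
python3 -m creep '0 0 0 0.05 0; 0 0 0 0.1 0; 0 0 0 0.1 0' 60
python3 -m creep '0 0 0 0.05 0; 0 0 0 0.1 0; 0 0 0 0.1 0' 60
python3 -c "
from fit import *
p,d,W,s=fitstem('w12'); print(s['eef_pos'],s['contact_force'])
cv2.imwrite('pics/w12z.png',cv2.resize(p[220:410,240:410],None,fx=3,fy=3,interpolation=2))"
```

```text
clock: 16.9
eef_pos: [535.1, 158.8, 303.1]
tcp_rot: [3.138, 0.0, 1.649]
contact_force: [-0.5, -0.0, 4.9]
opening: 0.377
clock: 17.2
eef_pos: [535.3, 158.8, 303.0]
tcp_rot: [3.138, 0.0, 1.649]
contact_force: [-2.5, 0.3, 11.3]
opening: 0.38
n 488 [ -8.6 -10.1 -10.3] [ 7.8 -4.6 12.4]
axis at mid (tool x,y) [-0.58  0.31] slope deg [-0.   -0.13] rms 0.27
 below mid -38 [-0.58  0.39]
 below mid 0 [-0.58  0.31]
 below mid 14 [-0.58  0.28]
 below mid 50 [-0.59  0.2 ]
head top bbox tool x -17.097081997262705 15.800146641837564 y -16.627952663237515 17.018206719667056 h 145.18321959024476 lstsq plane [-2.00000e-03 -0.00000e+00  1.45195e+02]
[535.25285537 158.84959292 303.02770477] [-2.51151412  0.34904746 11.28887025]
```

View pics/w12z.png

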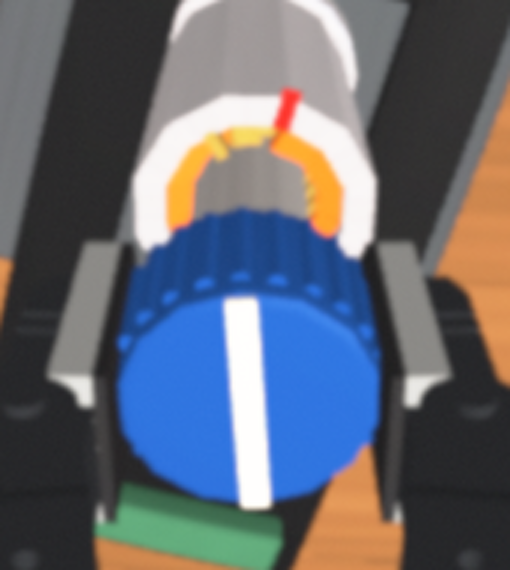

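The bolt dropped and bottomed at TCP z≈303.1, which puts its centre +7.9 mm above the mouth. That matches "just dropped". Now I'll screw forward, following 14 mm/turn.

```bash
python3 -m creep '0 0 0 -0.05 0; 0 0 0.01 -0.03 6; 0 0 0.02 0 12; 0 0 0.02 0.02 18; 0 0 0.03 0.04 24; 0 0 0.04 0.07 30; 0 0 0.04 0.09 36; 0 0 0.05 0.11 42; 0 0 0.05 0.14 48; 0 0 0.06 0.16 54; 0 -0.01 0.07 0.18 60; 0 -0.01 0.07 0.21 66; 0 -0.02 0.08 0.23 72; 0 -0.02 0.08 0.25 78; 0 -0.03 0.09 0.28 84; 0 -0.03 0.09 0.3 90; 0 -0.03 0.09 0.3 90' 60
python3 -c "
from fit import *
p,d,W,s=fitstem('w13'); print(s['eef_pos'],s['contact_force'],s['wrist_torque'],s['qpos'][5],np.degrees(s['tcp_rot'][2]))
cv2.imwrite('pics/w13z.png',cv2.resize(p[220:410,240:410],None,fx=3,fy=3,interpolation=2))"
```

```text
clock: 18.95
eef_pos: [536.0, 158.8, 299.9]
tcp_rot: [-3.142, -0.003, 0.077]
contact_force: [-1.0, 2.5, 1.3]
opening: 0.378
n 496 [ -7.5 -10.1 -10.2] [ 8.8 -4.9 10.9]
axis at mid (tool x,y) [0.78 0.36] slope deg [-0.1  -0.32] rms 0.27
 below mid -38 [0.85 0.57]
 below mid 0 [0.78 0.36]
 below mid 14 [0.75 0.29]
 below mid 50 [0.69 0.09]
head top bbox tool x -15.901392658081106 16.88095226942168 y -17.244854816683144 16.52074200979504 h 145.13644613824624 lstsq plane [-4.00000e-03 -3.00000e-03  1.45149e+02]
[536.00323028 158.7723836  299.90282144] [-1.04046519  2.4770883   1.29019376] [ 0.4370748   0.35829541 -0.02753171] 0.20911906754720277 4.4065667290067605
```

View pics/w13z.png

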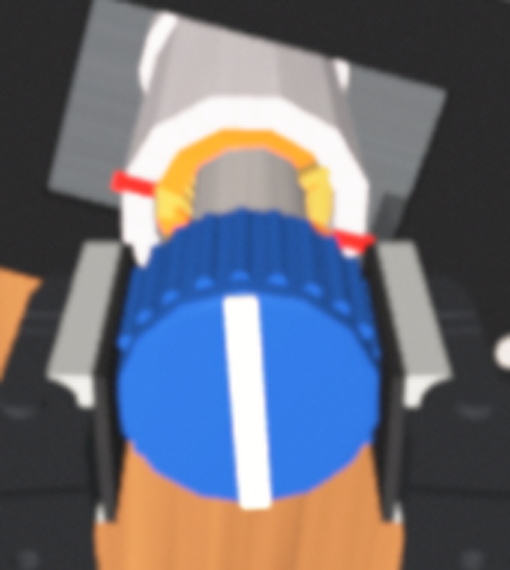

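The line is unchanged relative to the jaws, so nothing slipped, and the turn so far is 90°. I'll continue.

```bash
python3 -m creep '0 0 0 0.03 7; 0 0 -0.01 0.05 14; 0 0 -0.01 0.08 21; 0 0 -0.02 0.11 28; 0 0 -0.02 0.14 35; 0 0 -0.03 0.16 42; 0 0 -0.03 0.19 49; 0 0 -0.03 0.22 56; 0 0 -0.03 0.25 63; 0 0 -0.03 0.27 70; 0 0 -0.03 0.3 77; 0 0 -0.03 0.33 84; 0 0 -0.03 0.35 90; 0 0 -0.03 0.35 90' 60
python3 -c "
from fit import *
p,d,W,s=fitstem('w14'); print(s['eef_pos'],s['contact_force'],s['wrist_torque'],s['qpos'][5],np.degrees(s['tcp_rot'][2]))
cv2.imwrite('pics/w14z.png',cv2.resize(p[220:410,240:410],None,fx=3,fy=3,interpolation=2))"
```

```text
clock: 20.4
eef_pos: [536.0, 159.1, 296.4]
tcp_rot: [-3.138, 0.0, -1.489]
contact_force: [-0.6, 2.4, 2.0]
opening: 0.377
n 301 [ -7.7 -11.1  -9.4] [ 8.5 -5.2  7.3]
axis at mid (tool x,y) [ 0.65 -0.47] slope deg [-1.05  0.68] rms 0.28
 below mid -38 [ 1.35 -0.92]
 below mid 0 [ 0.65 -0.47]
 below mid 14 [ 0.4 -0.3]
 below mid 50 [-0.26  0.13]
head top bbox tool x -15.755013829061573 17.066339142202253 y -17.574206737628625 15.679329115188485 h 145.2298574996101 lstsq plane [-2.00000e-03 -5.00000e-03  1.45238e+02]
[535.97361306 159.0909888  296.37318057] [-0.60041633  2.41184555  2.01990487] [ 0.42324453  0.14186852 -0.03000818] 1.7754927821691535 -85.3108418066103
```

View pics/w14z.png

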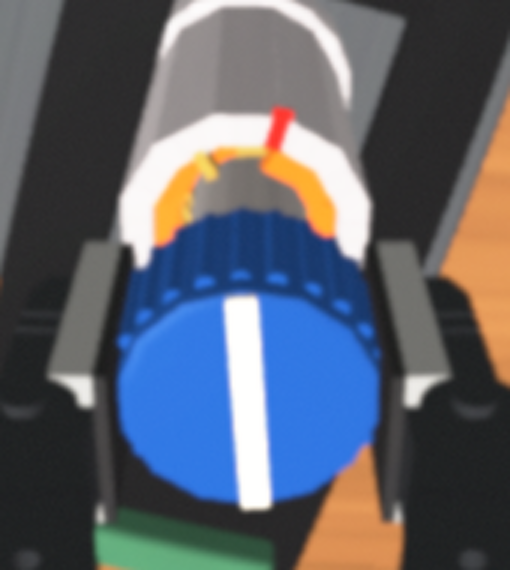

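180° are done. I'll turn 60° more before regripping.

```bash
python3 -m creep '0 0 0 0.03 7; 0 0 0 0.05 14; 0 0 0 0.08 21; 0 0 0 0.11 28; 0 0 0 0.14 35; 0 0 0 0.16 42; 0 0 0 0.19 49; 0 0 0 0.21 55; 0 0 0 0.23 60; 0 0 0 0.23 60' 60
python3 -c "
from h import *
s=sense(); print(s['eef_pos'],s['contact_force'],s['qpos'][5],np.degrees(s['tcp_rot'][2]))
i=camera_info('wrist');p,d=grab_frame('wrist');cv2.imwrite('pics/w15.png',p);np.save('w15M.npy',i['world_to_cam'])"
```

```text
clock: 21.45
eef_pos: [535.9, 159.0, 293.9]
tcp_rot: [-3.14, 0.003, -2.53]
contact_force: [0.2, 0.8, -0.3]
opening: 0.377
[535.93689063 158.96470487 293.91649704] [ 0.15911458  0.75760004 -0.29562042] 2.8166120765758245 -144.95864693634968
```

```bash
python3 -m creep '60 0 0 0 0; 60 0 0 0 0; 60 0 0 0 0; 60 0 0 0 0; 60 0 0 0 0' 60
python3 -c "
from h import *
s=sense(); print(s['eef_pos'],s['contact_force'],s['qpos'][5],np.degrees(s['tcp_rot'][2]))
p,d=grab_frame('wrist');cv2.imwrite('pics/w16.png',p)
q=cv2.imread('pics/w15.png'); cv2.imwrite('pics/w16z.png',cv2.hconcat([cv2.resize(x[220:410,230:420],None,fx=2,fy=2,interpolation=2) for x in(q,p)]))"
```

```text
clock: 22.0
eef_pos: [535.9, 159.0, 294.0]
tcp_rot: [-3.14, 0.003, -2.527]
contact_force: [-0.8, -0.0, 0.2]
opening: 0.596
[535.93347336 158.96649655 293.9507216 ] [-0.78379559 -0.01033723  0.1653499 ] 2.813814362734816 -144.79773702452542
```

View pics/w16z.png

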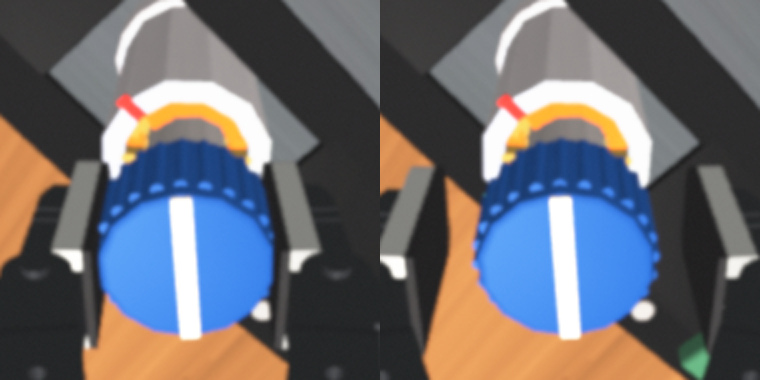

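The bolt held its position when released. 239.5° are done and about 120.5° remain. I'll rewind the open gripper by 128° and regrip.

```bash
python3 -m creep '60 0 0 0 -8; 60 0 0 0 -16; 60 0 0 0 -24; 60 0 0 0 -32; 60 0 0 0 -40; 60 0 0 0 -48; 60 0 0 0 -56; 60 0 0 0 -64; 60 0 0 0 -72; 60 0 0 0 -80; 60 0 0 0 -88; 60 0 0 0 -96; 60 0 0 0 -104; 60 0 0 0 -112; 60 0 0 0 -120; 60 0 0 0 -128; 60 0 0 0 -128; 60 0 0 0 -128' 60
python3 - <<'E'
from h import *
s=sense(); i=camera_info("wrist"); p,d=grab_frame("wrist"); cv2.imwrite("pics/w17.png",p)
f=240/np.tan(np.radians(i["vertical_fov"]/2)); v,u=np.mgrid[:480,:640]; x=u-i["cx"];y=v-i["cy"];r=np.hypot(x,y)
k=np.tan(r/f)/np.maximum(r,1e-9); X=np.dstack([x*k*d,y*k*d,d]); M=i["world_to_cam"]; W=(X-M[:3,3])@M[:3,:3]
hsv=cv2.cvtColor(p,cv2.COLOR_BGR2HSV)
b=(mask(p,(100,100,40),(130,255,255))>0)&(np.hypot(W[...,0]-536,W[...,1]-159)<22)&(W[...,2]>140)
z=np.median(W[b][:,2]); Q=W[b&(abs(W[...,2]-z)<2)]; c,rr=cv2.minEnclosingCircle(Q[:,:2].astype(np.float32)); print("top z",z,"centre",c,rr)
w=(hsv[...,1]<70)&(hsv[...,2]>190)&(abs(W[...,2]-z)<3)&(np.hypot(W[...,0]-536,W[...,1]-159)<18)
L=cv2.fitLine(W[w][:,:2].astype(np.float32),cv2.DIST_HUBER,0,.01,.01).ravel(); print("line ang",np.degrees(np.arctan2(L[1],L[0])),L[2:])
print(s["eef_pos"],s["qpos"][5],np.degrees(s["tcp_rot"][2]))
# same for before-release picture
p=cv2.imread("pics/w15.png"); i["world_to_cam"]=np.load("w15M.npy"); w=mask(p,(0,0,190),(179,60,255),(306,318,335,392)); ys,xs=np.nonzero(w)
A=np.array([onz("wrist",a,c_,148.5,i)[:2] for a,c_ in zip(xs,ys)],np.float32); A=A[np.hypot(*(A-[536,159]).T)<16.5]; L=cv2.fitLine(A,cv2.DIST_HUBER,0,.01,.01).ravel(); print("before",np.degrees(np.arctan2(L[1],L[0])))
E
```

```text
clock: 23.85
eef_pos: [535.9, 159.0, 294.0]
tcp_rot: [-3.141, -0.003, -0.297]
contact_force: [0.2, 0.6, 0.1]
opening: 0.597
top z 148.57500705077817 centre (537.00146484375, 159.4030303955078) 17.6156005859375
line ang -51.77283 [536.3389 159.003 ]
[535.94726615 159.00353067 293.96367503] 0.5839143960859018 -17.03220331322533
before -51.611523
```

View pics/w17.png

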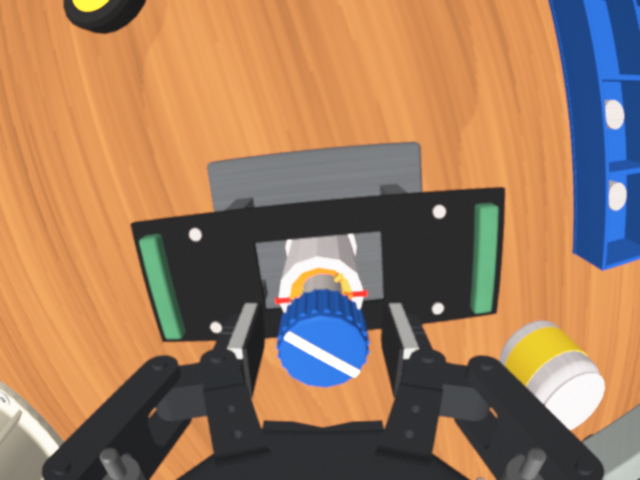

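The line stayed at −51.7° through the release. Now I'll regrip and turn the remaining 120°.

```bash
python3 -m creep '45 0 0 0 0; 30 0 0 0 0; 0 0 0 0 0; 0 0 0 0 0; 0 0 0 0 0; 0 0 0 0 0; 0 0 0 0 0' 60
python3 -m creep '0 0 0 0 0; 0 0 0 0.02 6; 0 0 0 0.05 12; 0 0 0 0.07 18; 0 0 0 0.09 24; 0 0 0 0.12 30; 0 0 0 0.14 36; 0 0 0 0.16 42; 0 0 0 0.19 48; 0 0 0 0.21 54; 0 0 0 0.23 60; 0 0 0 0.26 66; 0 0 0 0.28 72; 0 0 0 0.3 78; 0 0 0 0.33 84; 0 0 0 0.35 90; 0 0 0 0.35 90' 60
cat > line.py <<'E'
from h import *
def line(tag):
    s=sense(); i=camera_info("wrist"); p,d=grab_frame("wrist"); cv2.imwrite(f"pics/{tag}.png",p)
    f=240/np.tan(np.radians(i["vertical_fov"]/2)); v,u=np.mgrid[:480,:640]; x=u-i["cx"];y=v-i["cy"];r=np.hypot(x,y)
    k=np.tan(r/f)/np.maximum(r,1e-9); X=np.dstack([x*k*d,y*k*d,d]); M=i["world_to_cam"]; W=(X-M[:3,3])@M[:3,:3]
    hsv=cv2.cvtColor(p,cv2.COLOR_BGR2HSV); near=np.hypot(W[...,0]-536,W[...,1]-159)<16
    b=(mask(p,(100,100,40),(130,255,255))>0)&near&(W[...,2]>130); z=np.median(W[b][:,2])
    w=(hsv[...,1]<70)&(hsv[...,2]>190)&(abs(W[...,2]-z)<3)&near
    L=cv2.fitLine(W[w][:,:2].astype(np.float32),cv2.DIST_HUBER,0,.01,.01).ravel()
    print("head top z",z,"mid above mouth",z-150,"line",np.degrees(np.arctan2(L[1],L[0])),L[2:])
    print(s["eef_pos"],s["contact_force"],s["wrist_torque"],"q6",s["qpos"][5],"yaw",np.degrees(s["tcp_rot"][2]),s["opening"])
E
python3 -c "
from line import *
line('w18')"
```

```text
clock: 24.6
eef_pos: [536.0, 159.0, 294.2]
tcp_rot: [-3.14, -0.003, -0.297]
contact_force: [-1.1, 0.1, 5.6]
opening: 0.378
clock: 26.3
eef_pos: [536.2, 159.2, 290.8]
tcp_rot: [-3.138, 0.002, -1.87]
contact_force: [-0.2, 0.8, 3.3]
opening: 0.38
head top z 145.2246106190064 mid above mouth -4.775389380993602 line 38.61665 [537.1875  158.51286]
[536.18773051 159.17406316 290.75486411] [-0.17330395  0.83310256  3.27368986] [0.28014631 0.06640275 0.00550504] q6 2.156160180680944 yaw -107.12010964233215 0.38007231546081705
```

```bash
python3 -m creep '0 0 0 0.02 5; 0 0 0 0.04 10; 0 0 0 0.06 15; 0 0 0 0.08 20; 0 0 0 0.1 25; 0 0 0 0.12 30; 0 0 0 0.12 30.5; 0 0 0 0.12 30.5; 0 0 0 0.12 30.5' 60
python3 -c "
from line import *
line('w19')
for n in('side','top'):
    p,d=grab_frame(n); cv2.imwrite(f'pics/{n}9.png',p)"
```

```text
clock: 27.25
eef_pos: [536.1, 159.1, 289.5]
tcp_rot: [-3.139, 0.003, -2.395]
contact_force: [-0.5, -0.1, 3.7]
opening: 0.378
head top z 143.96939792973012 mid above mouth -6.030602070269879 line 8.126421 [536.90875 158.25447]
[536.11670062 159.11853109 289.5114029 ] [-0.48165986 -0.0872458   3.66803212] [-0.0012235   0.24576545  0.01950407] q6 2.6819108295186562 yaw -137.24685617053905 0.37808576864669957
```

View pics/w19.png

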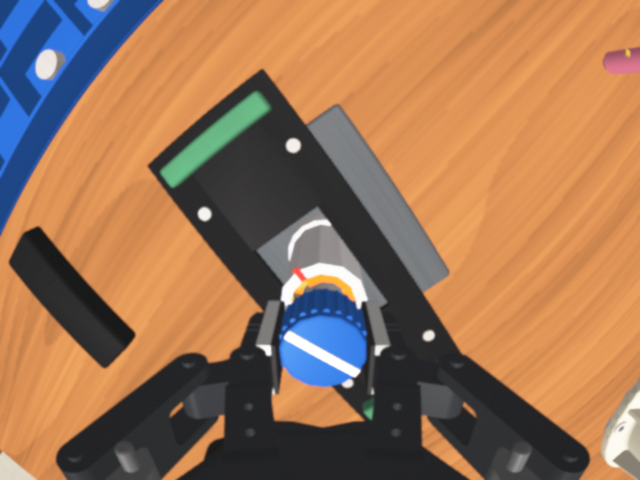

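View pics/side9.png

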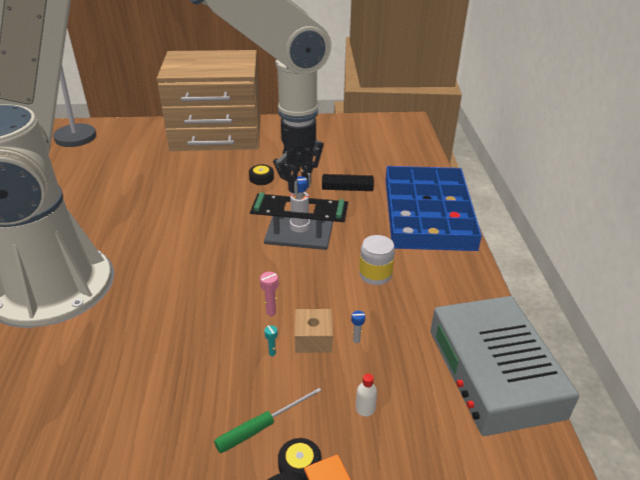

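Bolt centre is −6.0 mm from the mouth. The head line reads 8.1° against 7.7° at the drop, so it has made one full turn. It is still gripped with low force, and nothing else has moved.

```bash
python3 -c "
from rig import *
s=sense();print(s['clock'],s['qvel'].round(3),s['contact_force'],s['opening'])
print(sign_off())"
```

```text
27.4 [ 0.001  0.002  0.001 -0.001  0.001  0.007] [-0.14418588 -0.44237596  2.99085378] 0.3754700702254338
the job is handed in; nothing more can be done
None
```

The clamp bolt is started in the boss thread, one full turn forward from where it dropped. The gripper is still holding its head. I handed the job in at 27.4 s.

**What I did**
- **Placing:** I took the larger blue bolt from the holder. The wrist depth picture showed it tilted about 2.4° in the jaws. I lowered it into the mouth aiming by its tip, let go so it settled upright on the ramps (centre +12.6 mm above the mouth), and regripped it within about 0.2° of upright.
- **Turning back:** I turned it about 63° counter-clockwise past the crests, where the upward push gave way to the bolt's weight. I then lowered it into the gap until it bottomed at +7.9 mm, where about 8 was expected.
- **Screwing forward:** I turned it clockwise about 240°, rewound the open gripper and regripped, then turned the last 120°. The line on the head stayed within 0.2° while the bolt was released.

**Last checks**
- **Turn and depth:** The bolt centre is 6.0 mm below the mouth, as specified. The head line reads 8.1° against 7.7° at the drop, so the turn is one full one to within about half a degree.
- **Grip and force:** The gripper is closed on the head, the force on the tool is about 3 N and the arm is still.
- **Other things:** In the final side view they look where they were. I compared this by eye and did not measure it.

**Disagreement:** The boss centre came out up to about 1 mm apart between methods, and the bolt's axis in the grip varied by a similar amount. Side forces stayed under 4 N in every reading, so I left it.

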